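# Uncover the light-sensitive specimen for its condition picture

## Robot

A 6-joint arm with a two-finger parallel gripper is mounted at the origin on the work surface. World frame = base frame: x ahead of the robot, y to its left, z up, the work surface at z = 0. Lengths are in m, angles in rad, forces in N, time in s.
With the tool pointing down it reaches from about 0.425 to 1.125 m from the base axis. Payload 14.9 kg.
Tool frame: the origin (TCP) lies midway between the tips of the shut fingers; the grasp point (between the pads) lies 19 mm behind it (r.hold_point_z is the distance from the TCP to the grasp point, in m); z points along the fingers, y is the line along which they close (so a half turn about z gives the same grasp; the last joint's range is limited). The gripper opens to 91 mm and grips with 3 to 60 N. Pads are 32 mm wide; open, the fingers measure 118 mm over their backs; the gripper's body (76 mm by 178 mm) begins 60 mm behind the grasp point.
Start: joints at [-1.297, 0.379, 1.734, -0, 1.028, -0.033], TCP at [0.211, -0.667, 0.214] pointing down, gripper open.
Joint ranges: [-2.77, 2.77], [-0.74, 2.19], [0, 2.66], [-1.06, 4.2], [0.31, 2.87], [-3.08, 3.08]. Speed limits (rad/s): [1.89, 1.89, 2.39, 3.14, 3.14, 3.14].

## Interface

Orientations are given as a rotation vector (axis times angle).
In Python, from workcell import r gives the robot as it stands.
- The arm moves only by the shell command python3 -m crank 'ROWS'. ROWS is JSON, a list of rows, each an object with "fingers": the finger opening in mm, from 0 to 91.2; "travel": the shift along the tool's x, y, z in units of 25 mm (1.0 is 25 mm), a list of three; "dr": the turn, a rotation vector about the tool's x, y, z in units of 5 degrees (1.0 is 5 degrees), a list of three. In form: [{"fingers": fingers, "travel": [x, y, z], "dr": [wx, wy, wz]}, ...]. A call has 1 to 12 rows; each row shifts and turns the commanded pose from where the row before left it, along the tool's axes as they then stand; what a row does not reach is not made up. A row lasts 1/8 s, in which the tool goes at most 62.5 mm and 10.7 degrees, less where a joint would pass 70% of its speed; a pose out of reach is approached as far as the arm can. A call is refused whole if a number of a shift passes 1 or a number of a turn 1, either way. A call with a gripper value outside its range is refused whole. The fingers move at their own pace and stop on an object; the grip force is fixed at half the most. Time passes only in rows, so rows that do not move let the fingers close. It gives the time, the measured TCP pose, the force, the opening and the grip force at its end, in the units of the state.
- r.observe(): the state, without advancing time (a new reading comes with each control period).
- r.capture(name): name is "side" or "top" or "wrist"; returns a dict with "img" (400x640x3 uint8, blue, green, red), "range_z" (400x640 float32, m along the optical axis (not along the pixel's ray), 0 where there is no reading), "fx", "fy", "cx", "cy" (pixels), "extrinsics" (4x4, takes a point from world to camera coordinates); the wrist camera has in their place "hand_eye" (4x4, takes a point from camera to tool coordinates, whose origin is the TCP and whose axes are the flange's). Camera axes: x right, y up, looking along -z (the intrinsics and any distortion apply to the point x, -y, -z); pixel columns grow to the right and rows downward; lengths in m; the calibration is good to about 2 mm. A picture is of the moment at which its call begins: read the wrist's pose just before it.
- r.sign_off(): hands the job in; it is judged then, once.
The state is a dict: "t": time; "q": joint angles; "dq": joint speeds; "effort": joint torques, N m; "position": TCP position; "eef_rot": TCP orientation; "contact_force": force on the tool from outside, world axes, zero at the start; "moment": the same for the moment, N m; "opening": finger opening in m; "finger_force": force on a finger pad.
Only numpy, scipy, OpenCV 4.12 (cv2) and the standard library are available. Lean on these libraries where they do the work, as an engineer would, in place of code of your own. Each camera call takes 0.05 s, during which the arm holds its last target. There are 200 camera calls.

## Task

The black viewing case keeps a light-sensitive specimen in the dark. Press the red palm pad of its lever down with the fingertips until the linked cover is fully open, keep it held open for about three seconds so that the overhead camera can take the specimen's condition picture, then ease the lever back up so that the cover comes down shut without slamming. Work the lever only - do not touch the cover - and leave the jars and tools standing on the bench where they are.

Things in the scene. Friction and masses are not known exactly. Their poses are not given: they have to be found in the camera images.
- viewing_case: Light-proof black case, 240 x 220 x 115 mm (x, y, z), fixed to the bench, with a glass pane under its hinged cover (top 138 mm above the bench when shut). Origin: centre of the underside. Its front faces its own -x; the cover hinges along y at x = +118, z = 120 mm. A steel lever lies along x beside its right wall at y = -135 mm, pivoted at x = -20, z = 70 mm; its rear end lifts the cover by a rod.
- pad_top (a point): Centre of the top of the red palm pad (disc 56 mm across, 14 mm thick) on the lever's front end. Lever up: in the case's frame at x = -192, y = -135, z = 128 mm, 72 mm ahead of the front wall, its top tilted 0.19 rad towards the case. Fully pressed: 68 mm lower at x = -201 mm, tilted as far the other way; halfway it is at x = -200 mm.
- lever: The lever: a flat steel bar 8 mm thick, 20 mm high, 288 mm long, with the red palm pad fixed on its front end. Origin on its pivot.
- lever_angle (a joint): Lever angle: 0 = up (cover shut), 0.38 rad = fully down on its stop. Pressing takes about 6 to 15 N at the pad, most at the start. The cover's weight and a light hinge spring drive the lever back up; nothing latches or brakes it, so if let go the cover slams.
- cover_angle (a joint): Cover opening angle: 0 = shut, 1.28 rad = fully open. Linked to the lever: 3.2 to 3.5 times the lever angle.
- cover: The black cover, 250 x 230 mm, 22 mm deep, about 0.35 kg; origin at its middle, 18 mm below its top face. Fully open it stands steeply on its hinge, its front edge about 360 mm above the bench over the rear of the case.
- jar_tall: Loose glass specimen jar with black lid, 64 mm across, 150 mm tall; origin at the centre of its underside.
- jar_wide: Loose glass specimen jar with black lid, 90 mm across, 100 mm tall; origin at the centre of its underside.
- jar_front: Loose small specimen jar with black lid, 50 mm across, 75 mm tall, standing in front of the case to the left of the pad; origin at the centre of its underside.
- jar_side: Loose specimen jar with black lid, 56 mm across, 90 mm tall, standing to the right of the lever; origin at the centre of its underside.
- jar_right: Loose specimen jar with black lid, 60 mm across, 120 mm tall; origin at the centre of its underside.
- loupe: Loose black magnifier, 48 mm across, 36 mm tall; origin at the centre of its underside.
- forceps: Loose steel forceps lying flat, 135 mm long, 10 mm high; origin at the centre of the underside.

How it is judged:
On the way, in this order (a step that is already met when the one before it is completed fails the run):
1. the cover is held fully open by the fingers on the red pad, for at least 2 s (value of joint cover_angle above 1.15 rad and contact force between the fingers and lever above 1 N), for 2 s.
2. the cover is shut again (value of joint cover_angle below 0.03 rad and value of joint lever_angle below 0.015 rad), for 0.3 s.
At the end, for the whole second after the job is handed in: The cover is shut (within 0.03 rad), the lever is fully up (within 0.015 rad), and every jar and tool is within 20 mm of where it stood (all of step 2 and distance of each of jar_front, jar_side, jar_tall, jar_wide, jar_right, loupe, forceps from where it was at the start of the episode below 0.02 m); the robot touches nothing.
It fails at once if the cover slams: it falls faster than 2.2 rad/s over the last 0.25 rad before it is shut (value of joint cover_angle below 0.25 rad and velocity of joint cover_angle below -2.2 rad/s).
It fails at once if the robot touches the cover (contact force between the arm and cover above 1 N).
It fails at once if the fingers touch the cover (contact force between the fingers and cover above 1 N).
It fails at once if a jar or tool is lifted, knocked over or shoved more than 20 mm (distance of any of jar_front, jar_side, jar_tall, jar_wide, jar_right, loupe, forceps from where it was at the start of the episode above 0.02 m).
It also fails if it takes over 46 s, if anything falls off the work surface, if the arm or the gripper's body presses on something with over 40 N, if the wrist force passes 120 N, or if a joint passes its speed limit or range.

## Working session

There is one attempt and no reset: what is moved stays moved. The work goes in short steps, Python scripts to look and compute and a shell command to move; the robot and the scene stay as the last step left them, time stands still between calls to the robot, and variables do not carry over. Pictures are saved under pics/ and viewed, at most 10 in all, crops included, and the job is handed in when it is done.

```bash
mkdir -p pics
cat > h.py <<'E'
import numpy as np,cv2
from workcell import r
from scipy.spatial.transform import Rotation as R
def cap(n,f):
    c=r.capture(n); cv2.imwrite('pics/'+f+'.png',c['img']); np.savez('pics/'+f+'.npz',**c); return c
def world(c,u,v):
    z=np.asarray(c['range_z'])[v,u]
    p=np.stack([(u-c['cx'])/c['fx']*z,-(v-c['cy'])/c['fy']*z,-z,np.ones_like(z)],-1)
    return (p@np.linalg.inv(c['extrinsics']).T)[...,:3]
E
python3 - <<'E'
from h import *
o=r.observe();print({k:np.round(v,3) for k,v in o.items()}, R.from_rotvec(o['eef_rot']).as_matrix().round(3))
for n in('top','side'):
    c=cap(n,n); print(n,c['extrinsics'],c['fx'],[k for k in c])
E
```

```text
{'t': np.float64(0.0), 'q': array([-1.297,  0.379,  1.735,  0.   ,  1.029, -0.033]), 'dq': array([-0.001,  0.   ,  0.002, -0.   ,  0.   , -0.   ]), 'effort': array([-1.0000e-03, -7.6374e+01, -4.3437e+01,  6.5000e-02,  4.2000e-02,
       -0.0000e+00]), 'position': array([ 0.211, -0.667,  0.213]), 'eef_rot': array([-3.104, -0.48 ,  0.   ]), 'contact_force': array([-0.509, -0.106, -0.566]), 'moment': array([ 0.015, -0.017, -0.083]), 'finger_force': np.float64(0.0), 'opening': np.float64(0.092)} [[ 0.953  0.302 -0.   ]
 [ 0.302 -0.953  0.001]
 [ 0.    -0.001 -1.   ]]
top [[ 0.02039269 -0.99974273  0.00993067 -0.01699793]
 [ 0.99776878  0.02098201  0.06338159 -0.59039987]
 [-0.06357365  0.00861599  0.99793996 -1.57444225]
 [ 0.          0.          0.          1.        ]] 454.16443849372183 ['img', 'range_z', 'fx', 'fy', 'cx', 'cy', 'extrinsics']
side [[ 0.97880566 -0.20477844 -0.00229478 -0.56640749]
 [ 0.16246958  0.76965747  0.61743907 -0.15008044]
 [-0.12467202 -0.60472569  0.78661536 -1.02939527]
 [ 0.          0.          0.          1.        ]] 367.2519258366458 ['img', 'range_z', 'fx', 'fy', 'cx', 'cy', 'extrinsics']
```

View pics/top.png

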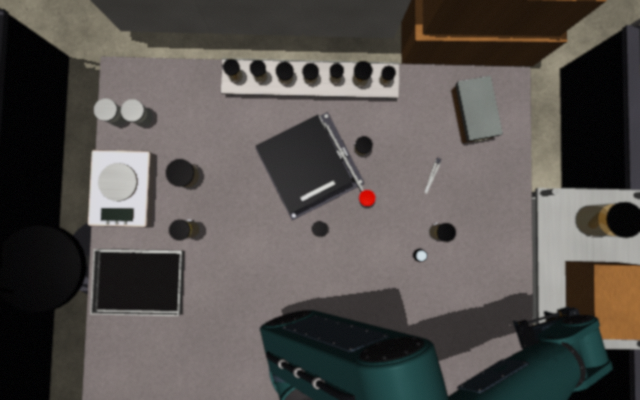

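View pics/side.png

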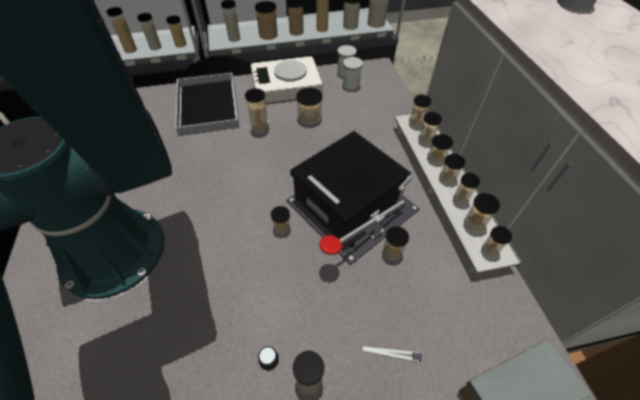

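The top view shows the case at about (310,165), the red pad at (367,198), jar_front at (320,229), jar_side at (364,145), jar_right at (445,232), the loupe at (420,255) and the forceps at (432,175). In the side view the pad is at (330,245).

Run:
```python
from h import *
for n in('top','side'):
    c=dict(np.load(f'pics/{n}.npz')); im=c['img'].astype(int)
    m=(im[...,2]>120)&(im[...,1]<60)&(im[...,0]<60)
    v,u=np.nonzero(m); p=world(c,u,v); p=p[p[:,2]>.1]
    print(n,len(p),np.median(p,0),p.mean(0),p.min(0),p.max(0))
    if n=='top':
        pts=dict(cov1=(258,149),cov2=(322,119),cov3=(357,183),cov4=(295,212),jf=(320,229),js=(364,145),jr=(445,232),lp=(420,255),fc=(432,175),tray=(310,165))
        for k,(a,b) in pts.items(): print(k,world(c,np.array([a]),np.array([b])).round(3))
        # cover top orientation by minAreaRect
        V,U=np.mgrid[100:230,240:380]; P=world(c,U.ravel(),V.ravel())
        s=(P[:,2]>.125)&(P[:,2]<.155)&(P[:,1]>-.02+0*P[:,0])
        q=P[s][:,:2]; k=np.zeros((130,140),np.uint8); k.ravel()[s]=1
        nl,l,st,ce=cv2.connectedComponentsWithStats(k); i=1+st[1:,4].argmax()
        q=P[(l.ravel()==i)][:,:2]
        print(cv2.minAreaRect(q.astype(np.float32)), np.median(P[l.ravel()==i][:,2]))
```

```text
top 209 [ 0.57843369 -0.17434178  0.126658  ] [ 0.57878692 -0.17279986  0.13345287] [ 0.48933616 -0.19860269  0.11243166] [0.60555824 0.00895959 1.60878812]
cov1 [[0.73  0.185 0.136]]
cov2 [[ 0.865 -0.025  0.005]]
cov3 [[ 0.629 -0.144  0.103]]
cov4 [[0.531 0.064 0.007]]
jf [[ 0.473 -0.024  0.077]]
js [[ 0.761 -0.167  0.084]]
jr [[ 0.472 -0.433  0.119]]
lp [[ 0.39  -0.372  0.035]]
fc [[ 0.672 -0.421  0.003]]
tray [[0.681 0.014 0.138]]
((0.6874313950538635, 0.03544268012046814), (0.2526487112045288, 0.23311643302440643), 27.881004333496094) 0.1377831068585743
side 318 [ 0.58060206 -0.17829781  0.12789029] [ 0.57990651 -0.18169641  0.13490035] [ 0.45044958 -0.62297927  0.11908696] [ 0.60862825 -0.14803021  0.90110388]
```

Both cameras put the pad top at about (0.580, -0.175, 0.128). The case yaw is 27.9°, and the pad position predicted from the cover centre, (0.580, -0.174), agrees. I'll turn the tool to match the case, shut the fingers and move over the pad.

```bash
python3 -m crank '[{"fingers":0,"travel":[0,0,0],"dr":[0,0,-1]},{"fingers":0,"travel":[0,0,0],"dr":[0,0,-1]},{"fingers":0,"travel":[1,-0.47,0],"dr":[0,0,0]},{"fingers":0,"travel":[1,-0.47,0],"dr":[0,0,0]},{"fingers":0,"travel":[1,-0.47,0],"dr":[0,0,0]},{"fingers":0,"travel":[1,-0.47,0],"dr":[0,0,0]},{"fingers":0,"travel":[1,-0.47,0],"dr":[0,0,0]},{"fingers":0,"travel":[1,-0.47,0],"dr":[0,0,0]},{"fingers":0,"travel":[1,-0.47,0],"dr":[0,0,0]},{"fingers":0,"travel":[1,-0.47,0],"dr":[0,0,0]},{"fingers":0,"travel":[1,-0.47,0],"dr":[0,0,0]},{"fingers":0,"travel":[1,-0.47,0],"dr":[0,0,0]}]'
python3 -m crank '[{"fingers":0,"travel":[1,-0.47,0],"dr":[0,0,0]},{"fingers":0,"travel":[1,-0.47,0],"dr":[0,0,0]},{"fingers":0,"travel":[1,-0.47,0],"dr":[0,0,0]},{"fingers":0,"travel":[1,-0.47,0],"dr":[0,0,0]},{"fingers":0,"travel":[1,-0.47,0],"dr":[0,0,0]},{"fingers":0,"travel":[1,-0.47,0],"dr":[0,0,0]},{"fingers":0,"travel":[1,-0.47,0],"dr":[0,0,0]},{"fingers":0,"travel":[1,-0.47,0],"dr":[0,0,0]},{"fingers":0,"travel":[0,0,0],"dr":[0,0,0]},{"fingers":0,"travel":[0,0,0],"dr":[0,0,0]}]'
cat >> h.py <<'E'
def err(tgt):
    o=r.observe(); M=R.from_rotvec(o['eef_rot']).as_matrix()
    print(round(float(o['t']),2),o['position'].round(4) if hasattr(o['position'],'round') else o['position'],'F',np.round(o['contact_force'],1),'rows units',((M.T@(np.array(tgt)-o['position']))/.025).round(2),'toolx yaw',np.degrees(np.arctan2(M[1,0],M[0,0])).round(1))
E
python3 -c "
from h import *
err([.578,-.176,.128])"
```

```text
t: 1.6
position: [0.3796, -0.4456, 0.214]
eef_rot: [3.051, 0.749, 0.0]
contact_force: [-0.2, -0.2, -0.7]
opening: 0.0002
finger_force: 0.0
t: 2.85
position: [0.5122, -0.2711, 0.214]
eef_rot: [3.051, 0.75, -0.0]
contact_force: [0.1, -0.2, 0.3]
opening: 0.0007
finger_force: 0.0
2.85 [ 0.5122 -0.2711  0.214 ] F [ 0.1 -0.2  0.3] rows units [ 4.1  -2.15  3.44] toolx yaw 27.6
```

```bash
python3 -m crank '[{"fingers":0,"travel":[1,-0.53,0],"dr":[0,0,0]},{"fingers":0,"travel":[1,-0.53,0],"dr":[0,0,0]},{"fingers":0,"travel":[1,-0.53,0],"dr":[0,0,0]},{"fingers":0,"travel":[1,-0.53,0],"dr":[0,0,0]},{"fingers":0,"travel":[0,0,0.6],"dr":[0,0,0]},{"fingers":0,"travel":[0,0,0.6],"dr":[0,0,0]},{"fingers":0,"travel":[0,0,0.6],"dr":[0,0,0]},{"fingers":0,"travel":[0,0,0.5],"dr":[0,0,0]},{"fingers":0,"travel":[0,0,0.4],"dr":[0,0,0]},{"fingers":0,"travel":[0,0,0],"dr":[0,0,0]},{"fingers":0,"travel":[0,0,0],"dr":[0,0,0]}]'
python3 -c "
from h import *
err([.578,-.176,.128])
cap('side','s2')
a=cv2.imread('pics/s2.png')[170:310,230:430]
cv2.imwrite('pics/s2c.png',cv2.resize(a,None,fx=4,fy=4))"
```

```text
t: 4.22
position: [0.5767, -0.1784, 0.1468]
eef_rot: [3.051, 0.749, 0.001]
contact_force: [0.6, 0.9, 0.7]
opening: 0.0006
finger_force: 0.0
4.22 [ 0.5767 -0.1784  0.1468] F [0.6 0.9 0.7] rows units [ 0.09 -0.06  0.75] toolx yaw 27.6
```

View pics/s2c.png

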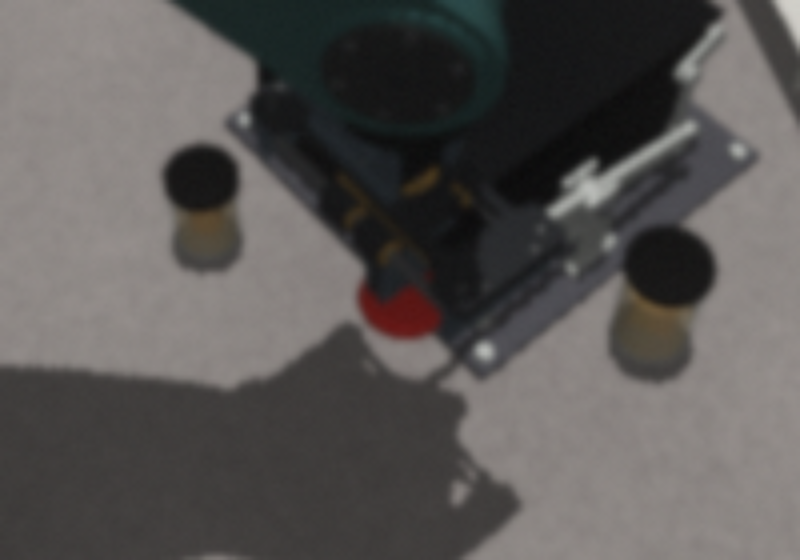

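The closed tips hang about 19 mm over the red pad (crop: tips at about (385,290), pad at (400,300)), and both jars are clear. Next I'll press in two stages, watching the force.

```bash
python3 -m crank '[{"fingers":0,"travel":[0,0,0.3],"dr":[0,0,0]},{"fingers":0,"travel":[0,0,0.3],"dr":[0,0,0]},{"fingers":0,"travel":[0,0,0.2],"dr":[0,0,0]},{"fingers":0,"travel":[-0.04,0,0.2],"dr":[0,0,0]},{"fingers":0,"travel":[-0.04,0,0.2],"dr":[0,0,0]},{"fingers":0,"travel":[-0.04,0,0.2],"dr":[0,0,0]},{"fingers":0,"travel":[-0.04,0,0.2],"dr":[0,0,0]},{"fingers":0,"travel":[0,0,0],"dr":[0,0,0]}]'
python3 -c "
from h import *
err([.575,-.179,.060])"
```

```text
t: 5.28
position: [0.5723, -0.1805, 0.1061]
eef_rot: [-3.051, -0.749, 0.002]
contact_force: [-7.7, -3.2, 10.1]
opening: 0.0004
finger_force: 5.0
5.28 [ 0.5723 -0.1805  0.1061] F [-7.7 -3.2 10.1] rows units [ 0.13 -0.    1.84] toolx yaw 27.6
```

```bash
python3 -m crank '[{"fingers":0,"travel":[-0.1,0,0.2],"dr":[0,0,0]},{"fingers":0,"travel":[-0.05,0,0.2],"dr":[0,0,0]},{"fingers":0,"travel":[0,0,0.2],"dr":[0,0,0]},{"fingers":0,"travel":[0,0,0.2],"dr":[0,0,0]},{"fingers":0,"travel":[0,0,0.2],"dr":[0,0,0]},{"fingers":0,"travel":[0,0,0.2],"dr":[0,0,0]},{"fingers":0,"travel":[0,0,0.2],"dr":[0,0,0]},{"fingers":0,"travel":[0,0,0],"dr":[0,0,0]}]'
python3 -c "
from h import *
err([.575,-.179,.060])
cap('side','s3')"
```

```text
t: 6.28
position: [0.5692, -0.1821, 0.0711]
eef_rot: [-3.051, -0.749, 0.001]
contact_force: [-3.9, -3.2, 7.3]
opening: 0.0004
finger_force: 3.6
6.28 [ 0.5692 -0.1821  0.0711] F [-3.9 -3.2  7.3] rows units [ 0.26 -0.    0.44] toolx yaw 27.6
```

View pics/s3.png

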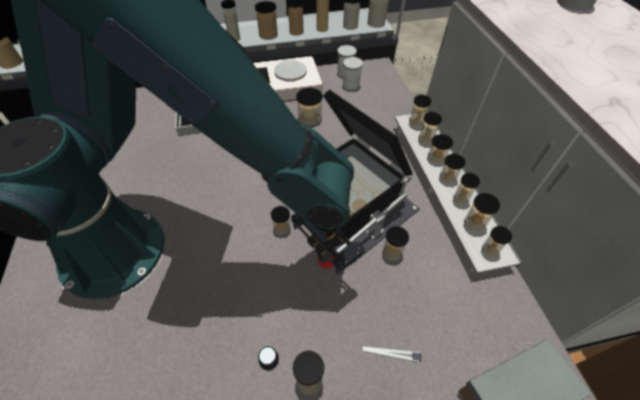

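The cover is most of the way up at about (370,130), clear of the arm, and the fingers are on the pad at (327,262). I'll press the rest down to the stop.

```bash
python3 -m crank '[{"fingers":0,"travel":[0,0,0.15],"dr":[0,0,0]},{"fingers":0,"travel":[0,0,0.15],"dr":[0,0,0]},{"fingers":0,"travel":[0,0,0.1],"dr":[0,0,0]},{"fingers":0,"travel":[0,0,0],"dr":[0,0,0]}]'
python3 -c "
from h import *
err([.575,-.179,.060])"
```

```text
t: 6.82
position: [0.5695, -0.182, 0.0612]
eef_rot: [3.051, 0.749, -0.001]
contact_force: [-2.8, -2.4, 6.4]
opening: 0.0003
finger_force: 3.2
6.83 [ 0.5695 -0.182   0.0612] F [-2.8 -2.4  6.4] rows units [ 0.25 -0.    0.05] toolx yaw 27.6
```

```bash
python3 -m crank '[{"fingers":0,"travel":[0,0,0.08],"dr":[0,0,0]},{"fingers":0,"travel":[0,0,0.08],"dr":[0,0,0]},{"fingers":0,"travel":[0,0,0],"dr":[0,0,0]}]'
python3 -c "
from h import *
err([.575,-.179,.060])
cap('side','s4');
a=cv2.imread('pics/s4.png')[70:290,250:450]
cv2.imwrite('pics/s4c.png',cv2.resize(a,None,fx=2.7,fy=2.7))"
```

```text
t: 7.2
position: [0.5698, -0.1821, 0.0597]
eef_rot: [-3.051, -0.749, 0.001]
contact_force: [-20.3, 2.8, 47.5]
opening: 0.0004
finger_force: 24.9
7.2 [ 0.5698 -0.1821  0.0597] F [-20.3   2.8  47.5] rows units [ 0.24 -0.01 -0.01] toolx yaw 27.6
```

View pics/s4c.png

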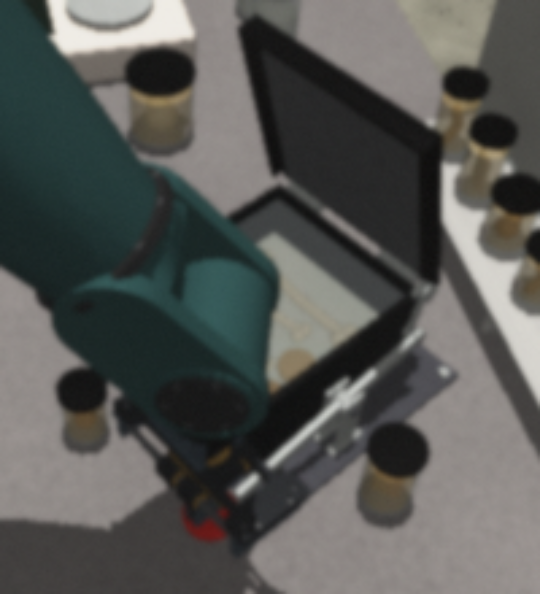

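The cover stands fully open at about (345,140) in the crop, and the lever is on its stop with 47 N on the fingers. I'll back off slightly, then hold for about 3 s.

```bash
python3 -m crank '[{"fingers":0,"travel":[0,0,-0.08],"dr":[0,0,0]},{"fingers":0,"travel":[0,0,0],"dr":[0,0,0]},{"fingers":0,"travel":[0,0,0],"dr":[0,0,0]},{"fingers":0,"travel":[0,0,0],"dr":[0,0,0]},{"fingers":0,"travel":[0,0,0],"dr":[0,0,0]},{"fingers":0,"travel":[0,0,0],"dr":[0,0,0]},{"fingers":0,"travel":[0,0,0],"dr":[0,0,0]},{"fingers":0,"travel":[0,0,0],"dr":[0,0,0]},{"fingers":0,"travel":[0,0,0],"dr":[0,0,0]},{"fingers":0,"travel":[0,0,0],"dr":[0,0,0]},{"fingers":0,"travel":[0,0,0],"dr":[0,0,0]},{"fingers":0,"travel":[0,0,0],"dr":[0,0,0]}]'
python3 -m crank '[{"fingers":0,"travel":[0,0,0],"dr":[0,0,0]},{"fingers":0,"travel":[0,0,0],"dr":[0,0,0]},{"fingers":0,"travel":[0,0,0],"dr":[0,0,0]},{"fingers":0,"travel":[0,0,0],"dr":[0,0,0]},{"fingers":0,"travel":[0,0,0],"dr":[0,0,0]},{"fingers":0,"travel":[0,0,0],"dr":[0,0,0]},{"fingers":0,"travel":[0,0,0],"dr":[0,0,0]},{"fingers":0,"travel":[0,0,0],"dr":[0,0,0]},{"fingers":0,"travel":[0,0,0],"dr":[0,0,0]},{"fingers":0,"travel":[0,0,0],"dr":[0,0,0]},{"fingers":0,"travel":[0,0,0],"dr":[0,0,0]},{"fingers":0,"travel":[0,0,0],"dr":[0,0,0]}]'
```

```text
t: 8.75
position: [0.5696, -0.1821, 0.0602]
eef_rot: [3.051, 0.749, -0.001]
contact_force: [-8.6, 0.1, 21.9]
opening: 0.0004
finger_force: 10.9
t: 10.25
position: [0.5696, -0.1821, 0.0602]
eef_rot: [3.051, 0.749, -0.001]
contact_force: [-8.3, 0.6, 20.6]
opening: 0.0005
finger_force: 10.9
```

```bash
python3 -m crank '[{"fingers":0,"travel":[0,0,-0.15],"dr":[0,0,0]},{"fingers":0,"travel":[0,0,-0.15],"dr":[0,0,0]},{"fingers":0,"travel":[0,0,-0.15],"dr":[0,0,0]},{"fingers":0,"travel":[0,0,-0.15],"dr":[0,0,0]},{"fingers":0,"travel":[0,0,-0.15],"dr":[0,0,0]},{"fingers":0,"travel":[0,0,-0.15],"dr":[0,0,0]},{"fingers":0,"travel":[0.03,0,-0.15],"dr":[0,0,0]},{"fingers":0,"travel":[0.03,0,-0.15],"dr":[0,0,0]},{"fingers":0,"travel":[0.03,0,-0.15],"dr":[0,0,0]},{"fingers":0,"travel":[0.03,0,-0.15],"dr":[0,0,0]},{"fingers":0,"travel":[0.03,0,-0.15],"dr":[0,0,0]},{"fingers":0,"travel":[0.03,0,-0.15],"dr":[0,0,0]}]'
python3 -m crank '[{"fingers":0,"travel":[0.04,0,-0.1],"dr":[0,0,0]},{"fingers":0,"travel":[0.04,0,-0.1],"dr":[0,0,0]},{"fingers":0,"travel":[0.04,0,-0.1],"dr":[0,0,0]},{"fingers":0,"travel":[0.04,0,-0.1],"dr":[0,0,0]},{"fingers":0,"travel":[0.04,0,-0.1],"dr":[0,0,0]},{"fingers":0,"travel":[0.03,0,-0.1],"dr":[0,0,0]}]'
```

```text
t: 11.75
position: [0.5731, -0.18, 0.1045]
eef_rot: [-3.051, -0.749, 0.002]
contact_force: [-6.5, -2.8, 8.2]
opening: 0.0002
finger_force: 4.4
t: 12.5
position: [0.5783, -0.1774, 0.1196]
eef_rot: [3.051, 0.749, -0.002]
contact_force: [-6.6, -3.8, 9.9]
opening: 0.0005
finger_force: 4.7
```

Still in contact with about 10 N. I'll ease up slowly through the last stretch, then lift clear.

```bash
python3 -m crank '[{"fingers":0,"travel":[0.02,0,-0.06],"dr":[0,0,0]},{"fingers":0,"travel":[0.02,0,-0.06],"dr":[0,0,0]},{"fingers":0,"travel":[0,0,-0.06],"dr":[0,0,0]},{"fingers":0,"travel":[0,0,-0.06],"dr":[0,0,0]},{"fingers":0,"travel":[0,0,-0.06],"dr":[0,0,0]},{"fingers":0,"travel":[0,0,-0.06],"dr":[0,0,0]},{"fingers":0,"travel":[0,0,-0.06],"dr":[0,0,0]},{"fingers":0,"travel":[0,0,-0.06],"dr":[0,0,0]},{"fingers":0,"travel":[0,0,-0.06],"dr":[0,0,0]},{"fingers":0,"travel":[0,0,-0.06],"dr":[0,0,0]},{"fingers":0,"travel":[0,0,-0.06],"dr":[0,0,0]},{"fingers":0,"travel":[0,0,-0.06],"dr":[0,0,0]}]'
```

```text
t: 14.0
position: [0.5796, -0.1766, 0.1375]
eef_rot: [3.051, 0.749, -0.0]
contact_force: [-0.5, -0.8, -0.2]
opening: 0.0007
finger_force: 0.0
```

```bash
python3 -m crank '[{"fingers":0,"travel":[0,0,-0.4],"dr":[0,0,0]},{"fingers":0,"travel":[0,0,-0.8],"dr":[0,0,0]},{"fingers":0,"travel":[0,0,-1],"dr":[0,0,0]},{"fingers":0,"travel":[-0.8,0,-0.8],"dr":[0,0,0]},{"fingers":0,"travel":[-1,0,0],"dr":[0,0,0]},{"fingers":0,"travel":[-1,0,0],"dr":[0,0,0]},{"fingers":0,"travel":[-1,0.5,0],"dr":[0,0,0]},{"fingers":0,"travel":[-1,0.5,0],"dr":[0,0,0]},{"fingers":0,"travel":[0,0,0],"dr":[0,0,0]},{"fingers":0,"travel":[0,0,0],"dr":[0,0,0]},{"fingers":0,"travel":[0,0,0],"dr":[0,0,0]}]'
python3 - <<'E'
from h import *
c=cap('side','s5'); d=dict(np.load('pics/side.npz')); im=c['img'].astype(int)
m=(im[...,2]>120)&(im[...,1]<60)&(im[...,0]<60)
v,u=np.nonzero(m); p=world(c,u,v); p=p[p[:,2]>.05]; print(len(p),np.median(p,0))
for uv in((350,180),(330,160),(395,235),(280,213)):
    a=np.array([uv[0]]),np.array([uv[1]]); print(world(c,*a),world(d,*a))
E
```

```text
t: 15.38
position: [0.4848, -0.2539, 0.2122]
eef_rot: [-3.051, -0.749, 0.0]
contact_force: [0.3, 1.1, 0.1]
opening: 0.0006
finger_force: 0.0
184 [ 0.58772718 -0.1684383   0.12623743]
[[0.67971244 0.00466126 0.13709923]] [[0.6784805  0.00128862 0.14120462]]
[[0.64335529 0.08962666 0.13749232]] [[0.64295839 0.08816048 0.13906345]]
[[ 0.75837067 -0.16355565  0.09041042]] [[ 0.75802825 -0.16406654  0.09131194]]
[[ 0.46393685 -0.31630454  0.48027541]] [[ 0.47698087 -0.01970854  0.07327729]]
```

View pics/s5.png

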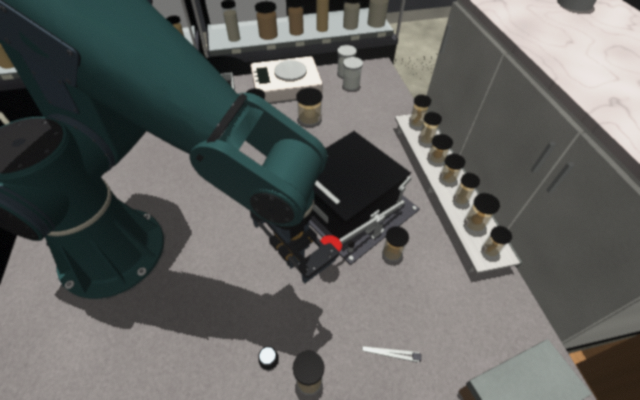

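The cover is shut at (360,175), with its top at 0.137 m. The pad is back up at (332,243), the jars and tools in view stand where they were, and the arm is clear, so I'll hand in.

```bash
python3 -c "
from workcell import r
print(r.sign_off())"
```

```text
the job is handed in; nothing more can be done
None
```

I pressed the lever to its stop, held the cover fully open for about 3 s and eased it shut; the job is handed in at about 15 s of the 46 s allowed, with the arm clear, and sign-off returned no verdict.

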